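Offer the ball-head massager handle first

ROBOT

A 7-joint arm with a two-finger parallel gripper is mounted at the origin on the work surface. World frame = base frame: x ahead of the robot, y to its left, z up, the work surface at z = 0. Lengths are in m, angles in rad, forces in N, time in s.
With the tool pointing down it reaches from about 0.425 to 0.925 m from the base axis. Payload 6.8 kg.
Tool frame: the origin (TCP) lies midway between the tips of the shut fingers; the grasp point (between the pads) lies 19 mm behind it; z points along the fingers, y is the line along which they close (so a half turn about z gives the same grasp; the last joint's range is limited). The gripper opens to 85 mm and grips with 20 to 120 N. Pads are 22 mm wide; open, the fingers measure 114 mm over their backs; the gripper's body (76 mm by 85 mm) begins 54 mm behind the grasp point. The pads swing forward as they close: fully open they stand 13 mm farther back than shut.
Start: joints at [1.149, 0.477, 0.022, 1.555, -0.011, 1.109, -0.083], TCP at [0.208, -0.642, 0.231] pointing down, gripper open.
Joint ranges: [-2.96, 2.96], [-0.34, 2.1], [-1.41, 1.46], [0.24, 2.44], [-1.37, 4.51], [0.17, 1.92], [-2.96, 2.96]. Speed limits (rad/s): [2.39, 2.39, 3.14, 3.14, 3.14, 3.14, 3.14].

INTERFACE

Orientations are given as a rotation vector (axis times angle).
In Python, from bench import r gives the robot as it stands. The module is installed in compiled form; this text tells all that it offers.
- The arm moves only by the tool apply_moves, never from a script. Its argument "rows" is a list of rows, each a list of 6 numbers: the shift along the tool's x, y, z scaled (see below), then the turn, a rotation vector about the tool's x, y, z scaled (see below). A call has 1 to 5 rows; each row is the pose to reach, as a shift and turn from the pose commanded when the call began, along the tool's axes at that moment; what a row does not reach only later rows make up. The controller multiplies each number of a shift by 0.25 m and each number of a turn by 90 degrees. A row lasts 1/8 s, in which the tool goes at most 62.5 mm and 10.7 degrees, less where a joint would pass 70% of its speed; a pose out of reach is approached as far as the arm can. A call with a number of a shift or a turn outside -1 to 1 is refused whole. A call with a gripper value outside its range is refused whole. "claw" is the opening, from 0 (shut) to 1 (fully open), set as the call begins (left out, the last holds). The fingers move at their own pace and stop on an object; "newtons" is the grip in N (left out, the last holds). Time passes only in rows, so rows that repeat a pose let the fingers close. It gives the time, the measured TCP pose, the force, the opening and the grip force at its end, in the units of the state.
- r.get_obs(): the state, without advancing time (a new reading comes with each control period).
- r.grab_frame(name): name is "side" or "top" or "wrist"; returns a dict with "pixels" (480x640x3 uint8, red, green, blue), "intrinsics" (3x3 intrinsics, pixels), "eye" and "attitude" of the camera in the world. Camera axes: x right, y up, looking along -z (the intrinsics and any distortion apply to the point x, -y, -z); pixel columns grow to the right and rows downward; lengths in m; the calibration is good to about 2 mm. A picture is of the moment at which its call begins. There is no depth.
- r.hand_in(): hands the job in; it is judged then, once.
Trained networks look in a picture, given as the dict that the camera call returned (one of the last four; its "shot" number tells which), for a name from the list of things; names that differ only in an ending like _2 or _b are one class to them, and where a whole thing is asked for, a point or a joint stands for the part that bears it (a point fixed in the world has none). Each returns a list of dicts, best first, with "conf" (0 to 1); they miss things now and then, are a little off and sometimes report something else, mostly with a low value. They report only what shows in the picture. A call takes as long as a camera call. They do not tell look-alikes from the thing itself.
- r.search_frame(picture, thing): "rect" ([left, top, width, height] in pixels, round what is visible of it).
- r.outline_of(picture, thing): "pixels" (480x640 bool, what is visible of it) and "rect" ([left, top, width, height] in pixels, round what is visible of it).
- r.landmark_of(picture, thing): "point" ([column, row] in pixels: a listed point, or the origin of a listed thing).
The state is a dict: "clock": time; "joints": joint angles; "qvel": joint speeds; "tau": joint torques, N m; "tcp_pos": TCP position; "orientation": TCP orientation; "contact_force": force on the tool from outside, world axes, zero at the start; "moment": the same for the moment, N m; "grip_width": finger opening in m; "gripper_force": force on a finger pad.
Only numpy, scipy, OpenCV 4.12 (cv2) and the standard library are available. Lean on these libraries where they do the work, as an engineer would, in place of code of your own. Each camera call takes 0.05 s, during which the arm holds its last target. There are 200 camera calls.

TASK

A boxer with weak hands is about to sit on the folding chair across the table. Draw the massager that has the round ball head straight up out of the charging dock, upright until it is clear, then turn it so that its handle reaches out across the table towards the chair, about level, and keep it raised at least 20 cm above the table, ready to be taken. Grip it lightly all the while, no harder than 25 newtons, leave the other massager and everything else where it is, and finish while still holding it up, steady.

Things in the scene. Friction and masses are not known exactly. Their poses are not given: they have to be found in the camera images.
- massager: Ball-head massager: black, T-shaped, 142 mm high, about 0.4 kg, loose, upright in either well of the dock. Origin: centre of the underside of its foot; z up the handle, x along the barrel towards the head, y across it. Handle: 34 (x) by 30 (y) mm bar, z 0 to 95 mm. Barrel: 47 mm diameter, 92 mm long, axis at z = 118 mm. Grey ball, 42 mm diameter, at x = 85, z = 118 mm.
- barrel (a point): Point on the massager: centre of its barrel, 118 mm above the foot, 24 mm below the top; axes as the massager's. Here it can be gripped from above: flat cheek panels on both sides, 49 mm apart in y, 74 mm long in x, 28 mm high in z, centred on this point. Its shell carries any grip up to 25 N a finger; 15 N holds it. The centre of mass lies some 13 mm below it.
- foot (a point): Point on the massager: centre of the underside of its handle's foot (the handle's free end).
- other: The second massager, the same but for its head, a slim pointed grey cone (20 mm thick, 41 mm long) instead of the ball. Stands in the other well, 130 mm away; same origin and axes. To be left in the dock.
- dock: Grey twin charging dock, fixed, 104 (x) by 250 (y) by 45 mm high, anywhere in the table's middle. Origin: centre of its underside. Two wells at y = +65 and -65 mm, 37 by 33 mm and 32 mm deep: the massagers stand in them with 1.5 mm of play, feet 13 mm above the table, and pull straight up with no catch. Heads point along its +x, away from the robot, turned up to 35 degrees either way.
- tray: Black open tray, 110 by 120 by 28 mm high, fixed, beside the dock on its +y side, 220 mm from its centre; holds two spare heads. Origin: centre of its underside.
- disc_head: Spare disc-shaped head, 40 mm diameter, 28 mm high, lying in the tray. Leave alone.
- fork_head: Spare two-pronged head, 62 mm long, lying in the tray. Leave alone.
- dumbbell_a: Small hexagonal dumbbell, 148 mm long along its x, 50 mm high, lying on the table on the -y side of the dock, about 230 mm from its centre. Leave alone.
- dumbbell_b: The same dumbbell again, lying on the table to the robot's right. Leave alone.
- bottle: Clear drinking bottle, 64 mm diameter, 200 mm high, standing on the table to the robot's right. Leave alone.
- peg_game: Green triangular peg-game board about 165 mm wide, 49 mm high over its tees, on the table to the robot's left. Leave alone.
- squeeze_trainer: Hand exerciser, a V of two black 20 mm grips, 115 mm long, lying on the table to the robot's left. Leave alone.
- across (a point): Fixed mark on the white table top (upper face at z = 0), 600 mm straight ahead of the robot's base; its x axis points level across the table, away from the robot, to the folding chair at the middle of the far side, its z up.
Mind the look-alikes: they are no part of the job. Leave any yellow look-alike of the massager alone. What is shaped like the other but yellow is not meant.

How it is judged:
On the way:
1. the ball-head massager has been drawn up clear of the dock, its foot above the dock's top, still upright (within 17 degrees) (z of foot in the frame of dock above 0.047 m and angle between massager's own z axis and vertical below 0.3 rad and contact force between the fingers and massager above 0.5 N), for 0.05 s.
At the end, for the whole second after the job is handed in: The massager is held by the fingers alone, foot and barrel at least 200 mm above the table, handle within 40 degrees (0.7 rad) of the level line straight across the table, foot on the chair's side, steady (0.03 m/s, 0.15 rad/s); the other massager stands in its well (upright within 9 degrees) (height (world z) of each of barrel, foot above 0.2 m and angle between the z axis of massager and the x axis of across, either way round below 0.7 rad and ((world x of foot above 0.36 m and world x of barrel below 0.36 m) or (world x of foot above 0.44 m and world x of barrel below 0.44 m) or (world x of foot above 0.52 m and world x of barrel below 0.52 m) or (world x of foot above 0.6 m and world x of barrel below 0.6 m) or (world x of foot above 0.68 m and world x of barrel below 0.68 m) or (world x of foot above 0.76 m and world x of barrel below 0.76 m) or (world x of foot above 0.84 m and world x of barrel below 0.84 m) or (world x of foot above 0.92 m and world x of barrel below 0.92 m)) and contact force between the fingers and massager above 0.5 N and linear speed of massager below 0.03 m/s and angular speed of massager below 0.15 rad/s and contact force between massager and dock below 0.3 N and contact force between massager and other below 0.3 N and contact force between massager and bottle below 0.3 N and distance between other and dock below 0.09 m and angle between other's own z axis and vertical below 0.15 rad); the arm keeps its last pose, push and grip.
It fails at once if the ball-head massager is gripped or knocked harder than 25 N a finger (more than 56 N from both fingers together, margin included) (contact force between the fingers and massager above 56 N).
It fails at once if the other massager is pulled up or moved more than 15 mm (distance of other from where it was at the start of the episode above 0.015 m).
It fails at once if a bystander (spare head, dumbbell, bottle, peg game, exerciser) is moved more than 20 mm (distance of any of disc_head, fork_head, dumbbell_a, dumbbell_b, bottle, peg_game, squeeze_trainer from where it was at the start of the episode above 0.02 m).
It also fails if it takes over 38 s, if anything falls off the work surface, if the arm or the gripper's body presses on something with over 40 N, if the wrist force passes 120 N, or if a joint passes its speed limit or range.

## Working session

There is one attempt and no reset: what is moved stays moved. The work goes in short steps, Python scripts to look and compute and a tool call to move; the robot and the scene stay as the last step left them, time stands still between calls to the robot, and variables do not carry over. Pictures are saved under pics/ and viewed, at most 10 in all, crops included, and the job is handed in when it is done.

Besides the shell and the picture viewer there is one more tool, called after "Request:" by a JSON object that holds its "method" and its "body", one argument or row to a line. apply_moves: Moves the arm, as the interface text tells. Its arguments: {"type":"object","properties":{"rows":{"type":"array","items":{"type":"array","items":{"type":"number"}}},"claw":{"type":"number"},"newtons":{"type":"number"}},"required":["rows"]}

```bash
mkdir -p pics; cat > h.py <<'E'
import numpy as np,cv2
from scipy.spatial.transform import Rotation as R
from bench import r
def save(f,n): cv2.imwrite('pics/'+n,f['pixels'][...,::-1])
def att(f):
    a=np.array(f['attitude'],float)
    return a if a.shape==(3,3) else (R.from_rotvec(a).as_matrix() if a.size==3 else R.from_quat(a).as_matrix())
def ray(f,p):
    d=np.linalg.inv(f['intrinsics'])@[p[0],p[1],1.]
    return np.array(f['eye']),att(f)@[d[0],-d[1],-d[2]]
def atz(f,p,z):
    e,d=ray(f,p); return e+d*(z-e[2])/d[2]
def proj(f,X):
    c=att(f).T@(np.array(X)-f['eye']); q=np.array(f['intrinsics'])@[c[0],-c[1],-c[2]]; return q[:2]/q[2]
E
python3 - <<'E'
from h import *
print(r.get_obs())
for n in ['top','side']:
    f=r.grab_frame(n); save(f,n+'0.png'); print(n,f['eye'],f['attitude'],f['intrinsics'],[k for k in f])
    for t in ['massager','barrel','foot','other','dock']:
        print(t,[(np.round(d['point']),round(d['conf'],2)) for d in r.landmark_of(f,t)],[(np.round(d['rect']),round(d['conf'],2)) for d in r.search_frame(f,t)])
E
```

```text
{'clock': 0.0, 'joints': array([ 1.14886628,  0.47781291,  0.02235501,  1.55644767, -0.01152638,
        1.10931938, -0.08309683]), 'qvel': array([ 6.71773556e-04,  6.68250086e-04, -1.12613417e-04,  3.41773732e-04,
       -5.55205427e-05, -4.51466190e-04,  2.15636587e-04]), 'tau': array([ 6.48267292e-05, -5.96452403e+01,  1.60780896e+00, -2.81194693e+01,
        1.23879997e-02,  9.43841762e-03,  1.43794864e-05]), 'tcp_pos': array([ 0.20817408, -0.64146817,  0.23031903]), 'orientation': array([-3.10120443e+00, -4.90658414e-01,  6.44820404e-04]), 'contact_force': array([ 0.09803108,  0.65403366, -0.02149697]), 'moment': array([ 0.02948375, -0.03372096, -0.01032773]), 'gripper_force': 0.0, 'grip_width': 0.08532761748052134}
top [0.47590148 0.00386516 1.59714085] [ 0.04383715 -0.03406483 -1.57181592] [[523.19998636   0.         331.51431549]
 [  0.         523.19998636 240.24834761]
 [  0.           0.           1.        ]] ['pixels', 'intrinsics', 'eye', 'attitude', 'shot']
massager [(array([270., 185.]), 0.76), (array([294., 264.]), 0.57), (array([239., 281.]), 0.41), (array([332., 24
[... 912 characters left out ...]
s', 'eye', 'attitude', 'shot']
massager [(array([338., 296.]), 0.88), (array([232., 311.]), 0.65)] [(array([292., 243.,  72.,  47.]), 0.97)]
barrel [(array([227., 272.]), 0.98), (array([336., 257.]), 0.56)] [(array([199., 247.,  50.,  72.]), 0.74), (array([291., 246.,  69.,  44.]), 0.63)]
foot [(array([228., 311.]), 0.73), (array([335., 293.]), 0.64), (array([336., 439.]), 0.62)] [(array([294., 245.,  69.,  46.]), 0.8), (array([198., 244.,  46.,  72.]), 0.76)]
other [(array([383., 232.]), 0.87)] [(array([371., 178.,  25.,  58.]), 0.61), (array([330., 109.,  20.,  63.]), 0.27)]
dock [(array([330., 283.]), 0.59)] [(array([300., 238.,  66.,  82.]), 0.93), (array([288., 213.,  60.,  35.]), 0.2)]
```

View pics/top0.png

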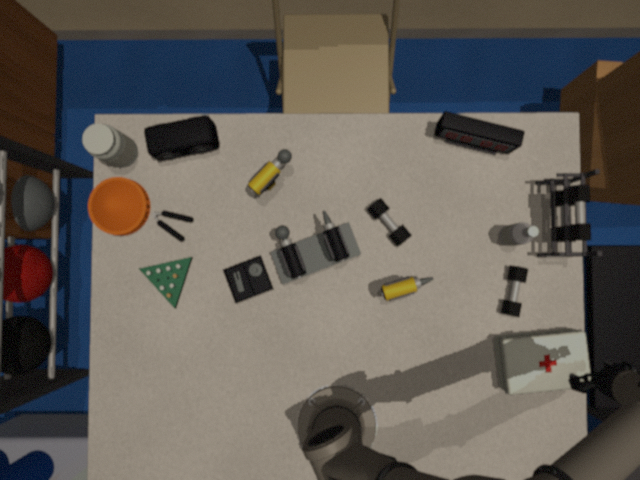

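View pics/side0.png

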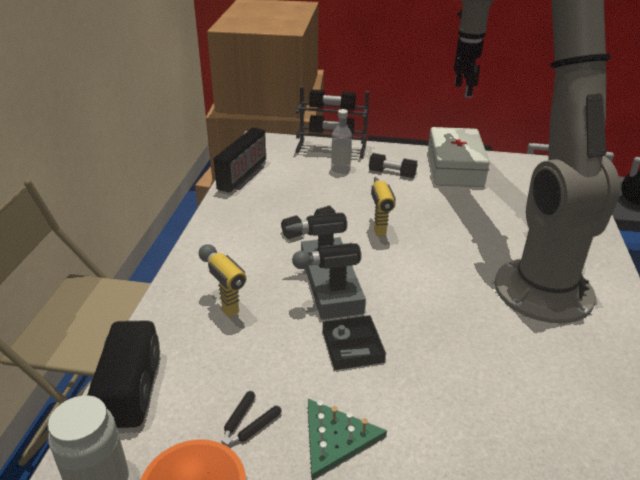

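Look-alikes (top image): black ball-head at (291,261), ball at (282,233); black slim-head in the right well at (335,243); yellow ball-head at (265,180); yellow cone-head at (400,288). By description I choose the black one at (291,261), in the dock's left (+y) well. I'll measure it and check it in a close crop.

```bash
python3 - <<'E'
from h import *
f=r.grab_frame('top'); g=r.grab_frame('side')
c=f['pixels'][205:295,255:365]; cv2.imwrite('pics/crop.png',cv2.resize(c[...,::-1],None,fx=6,fy=6,interpolation=cv2.INTER_CUBIC))
def box(f,px):
    g=cv2.cvtColor(f['pixels'],cv2.COLOR_RGB2GRAY)
print('barrel top',atz(f,(291,261),.131),'ball top',atz(f,(282,233),.131))
print('other ',atz(f,(335,243),.131),'dock',atz(f,(317,249),0),'barrel side',atz(g,(336,257),.131),'ball side',atz(g,(303,259),.131))
for t in ['massager','barrel','foot']:
    print(t,[(d['point'],round(d['conf'],2)) for d in r.landmark_of(g,t)])
print(R.from_rotvec(r.get_obs()['orientation']).as_matrix().round(3))
E
```

```text
barrel top [0.49063215 0.12652062 0.131     ] ball top [0.56926899 0.15202335 0.131     ]
other  [0.54092511 0.0031746  0.131     ] dock [0.52847293 0.05812018 0.        ] barrel side [0.49528091 0.12970547 0.131     ] ball side [0.56666125 0.14988181 0.131     ]
massager [([337.4, 298.0], 0.91)]
barrel [([227.5, 272.2], 0.93), ([338.9, 255.8], 0.69)]
foot [([340.0, 294.9], 0.94), ([229.3, 313.0], 0.93)]
[[ 0.951  0.309  0.   ]
 [ 0.309 -0.951  0.   ]
 [ 0.    -0.    -1.   ]]
```

View pics/crop.png

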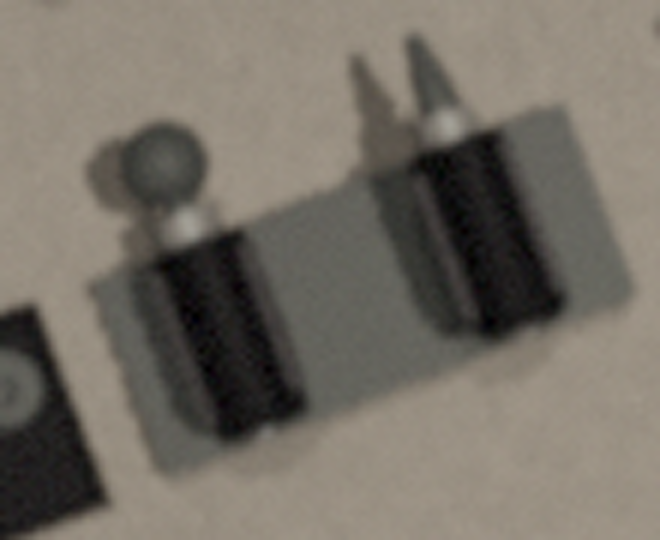

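The crop confirms it: the black massager on the left carries a round grey ball (crop ~163,165), and the right one has a slim cone. The tool is already yawed about 18°, close to the massager's heading. I'm setting out raised.

Request:
{"method": "apply_moves", "body": {
  "rows": [
    [0.2, -0.13, -0.2, 0, 0, 0],
    [0.4, -0.27, -0.32, 0, 0, 0],
    [0.6, -0.4, -0.32, 0, 0, 0],
    [0.8, -0.54, -0.32, 0, 0, 0],
    [0.8, -0.54, -0.32, 0, 0, 0]
  ],
  "claw": 1,
  "newtons": 20
}}

```text
clock: 1.98
tcp_pos: [0.3607, -0.4478, 0.312]
orientation: [-3.101, -0.502, -0.003]
contact_force: [0.1, -0.4, -0.2]
grip_width: 0.0855
gripper_force: 0.0
```

Request:
{"method": "apply_moves", "body": {
  "rows": [
    [0.12, -0.2, 0, 0, 0, 0],
    [0.24, -0.4, 0, 0, 0, 0],
    [0.36, -0.6, 0, 0, 0, 0],
    [0.48, -0.8, 0, 0, 0, 0],
    [0.6, -1.0, 0, 0, 0, 0]
  ]
}}

```text
clock: 2.6
tcp_pos: [0.4225, -0.167, 0.3115]
orientation: [3.103, 0.488, 0.001]
contact_force: [1.4, 0.2, -0.2]
grip_width: 0.0855
gripper_force: 0.0
```

Request:
{"method": "apply_moves", "body": {
  "rows": [
    [0.12, -0.2, 0, 0, 0, 0],
    [0.24, -0.4, 0.04, 0, 0, 0],
    [0.36, -0.6, 0.08, 0, 0, 0],
    [0.48, -0.8, 0.1, 0, 0, 0],
    [0.6, -1.0, 0.1, 0, 0, 0]
  ]
}}

```text
clock: 3.22
tcp_pos: [0.4885, 0.1168, 0.286]
orientation: [3.103, 0.487, -0.0]
contact_force: [1.5, -0.9, 0.1]
grip_width: 0.0855
gripper_force: 0.0
```

```bash
python3 - <<'E'
from h import *
f=r.grab_frame('wrist'); o=r.get_obs(); save(f,'w1.png')
print(o['clock'],o['tcp_pos'],o['joints'].round(3),f['eye'],att(f).round(3),R.from_rotvec(o['orientation']).as_matrix().round(3))
for t in ['massager','barrel','foot','other','dock']:
    print(t,[(d['point'],round(d['conf'],2)) for d in r.landmark_of(f,t)],[(d['rect'],round(d['conf'],2)) for d in r.search_frame(f,t)])
for X in [(.568,.151,.131),(.488,.124,.131),(.541,.003,.131)]: print(proj(f,X).round())
E
```

```text
3.275 [0.48896023 0.1260248  0.28676655] [ 0.136  0.188 -0.575  1.857  0.108  1.124 -1.727] [0.56033313 0.14006319 0.42777245] [[ 0.308  0.909  0.282]
 [-0.951  0.295  0.092]
 [ 0.    -0.296  0.955]] [[ 0.949  0.315  0.002]
 [ 0.315 -0.949  0.006]
 [ 0.004 -0.005 -1.   ]]
massager [([316.7, 182.5], 0.57)] [([277.1, 55.1, 76.1, 220.8], 0.84), ([435.0, 49.6, 104.2, 221.2], 0.56)]
barrel [([317.9, 209.4], 0.7)] [([276.6, 53.7, 77.5, 227.5], 0.7)]
foot [] [([281.2, 53.8, 71.4, 224.4], 0.98)]
other [([442.4, 174.2], 0.81), ([541.8, 321.2], 0.69)] [([527.0, 312.7, 113.0, 88.9], 0.81), ([435.4, 48.9, 106.0, 220.9], 0.7), ([172.0, 149.6, 39.8, 42.6], 0.6)]
dock [([378.3, 179.3], 0.56)] [([244.6, 119.1, 277.9, 124.5], 0.78)]
[307.  93.]
[309. 214.]
[490. 197.]
```

View pics/w1.png

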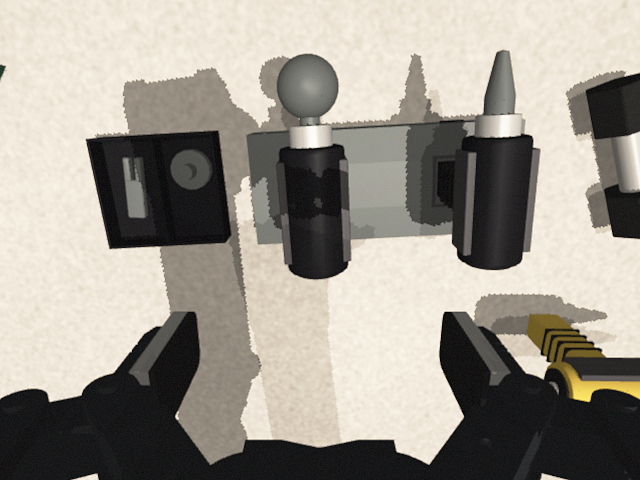

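The wrist view shows the chosen massager's ball at (308,86) and its cheek panels from (281,160) to (350,262), with the barrel centre near (315,210). The cone-head stands at (495,200).

```bash
python3 - <<'E'
from h import *
f=r.grab_frame('wrist'); o=r.get_obs(); M=R.from_rotvec(o['orientation']).as_matrix()
ball=atz(f,(308,86),.131); b1=atz(f,(315.5,210),.131); 
h=np.degrees(np.arctan2(*(ball-b1)[1::-1])); print('ball',ball,'barrel',b1,'head',h,'len',np.linalg.norm(ball-b1),o['tcp_pos'])
# cheek top edges z=.145, left: (283,162)-(287,262); right: (345,160)-(350,262)
for p in [(280,162),(286,264),(346,160),(351,262)]: print(atz(f,p,.145).round(4))
c=atz(f,(480,125),.13);d=atz(f,(495,267),.107);print(c,d)
g=r.grab_frame('top');print(atz(g,(293,261),.131), proj(g,b1), proj(g,ball))
print('tool heading',np.degrees(np.arctan2(M[1,0],M[0,0])))
E
```

```text
ball [0.57200966 0.1501567  0.131     ] barrel [0.49191233 0.11908607 0.131     ] head 21.201812539154385 len 0.08591255094058041 [0.48801627 0.11539713 0.28641711]
[0.5194 0.1531 0.145 ]
[0.45   0.1281 0.145 ]
[0.5345 0.111  0.145 ]
[0.4661 0.0835 0.145 ]
[0.58464389 0.02880466 0.13      ] [ 0.48620642 -0.03904955  0.107     ]
[0.49062496 0.12091473 0.131     ] [293.65351428 260.53931644] [282.66736716 232.02532493]
tool heading 17.893678745463504
```

Request:
{"method": "apply_moves", "body": {
  "rows": [
    [0.02, 0, 0.05, 0, 0, -0.037],
    [0.02, 0, 0.15, 0, 0, -0.037],
    [0.02, 0, 0.25, 0, 0, -0.037],
    [0.02, 0, 0.35, 0, 0, -0.037],
    [0.02, 0, 0.35, 0, 0, -0.037]
  ]
}}

```text
clock: 4.5
tcp_pos: [0.4915, 0.1171, 0.1974]
orientation: [3.087, 0.581, -0.006]
contact_force: [0.5, 0.6, 0.1]
grip_width: 0.0852
gripper_force: 0.0
```

```bash
python3 - <<'E'
from h import *
f=r.grab_frame('wrist'); o=r.get_obs(); M=R.from_rotvec(o['orientation']).as_matrix();save(f,'w2.png')
print(o['tcp_pos'],np.degrees(np.arctan2(M[1,0],M[0,0])),proj(f,(.492,.119,.131)),proj(f,(.572,.150,.131)),M.round(3))
E
```

```text
[0.49240815 0.1176237  0.19865605] 21.30518717159381 [316.27798306 255.12243446] [316.63579489  83.59550232] [[ 0.932  0.363 -0.001]
 [ 0.363 -0.932 -0.   ]
 [-0.001 -0.    -1.   ]]
```

View pics/w2.png

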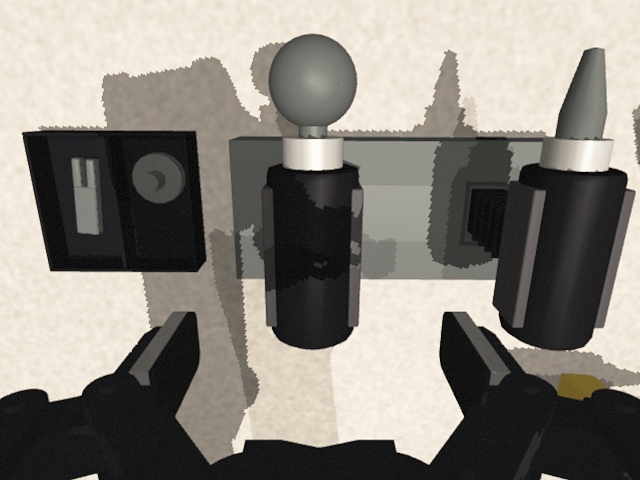

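The view is aligned: ball at (313,80) and barrel centre at (313,255), 1–2 mm left of the fingers' midline. I'll descend and close lightly.

Request:
{"method": "apply_moves", "body": {
  "rows": [
    [0, -0.006, 0.08, 0, 0, 0],
    [0, -0.006, 0.18, 0, 0, 0],
    [0, -0.006, 0.28, 0, 0, 0],
    [0, -0.006, 0.355, 0, 0, 0],
    [0, -0.006, 0.355, 0, 0, 0]
  ]
}}

```text
clock: 5.18
tcp_pos: [0.4922, 0.1191, 0.1102]
orientation: [3.087, 0.58, -0.001]
contact_force: [0.1, -0.3, -0.3]
grip_width: 0.0859
gripper_force: 0.0
```

Request:
{"method": "apply_moves", "body": {
  "rows": [
    [0, 0, 0, 0, 0, 0],
    [0, 0, 0, 0, 0, 0],
    [0, 0, 0, 0, 0, 0],
    [0, 0, 0, 0, 0, 0],
    [0, 0, 0, 0, 0, 0]
  ],
  "claw": 0.6,
  "newtons": 20
}}

```text
clock: 5.8
tcp_pos: [0.4923, 0.1194, 0.1102]
orientation: [-3.087, -0.581, -0.001]
contact_force: [0.3, 0.1, 0.9]
grip_width: 0.0509
gripper_force: 0.4
```

Request:
{"method": "apply_moves", "body": {
  "rows": [
    [0, 0, 0, 0, 0, 0],
    [0, 0, 0, 0, 0, 0],
    [0, 0, 0, 0, 0, 0],
    [0, 0, 0, 0, 0, 0],
    [0, 0, 0, 0, 0, 0]
  ],
  "claw": 0.45,
  "newtons": 20
}}

```text
clock: 6.42
tcp_pos: [0.4923, 0.1196, 0.1103]
orientation: [-3.087, -0.581, -0.001]
contact_force: [-1.6, 2.8, 5.3]
grip_width: 0.0486
gripper_force: 21.4
```

Request:
{"method": "apply_moves", "body": {
  "rows": [
    [0, 0, -0.03, 0, 0, 0],
    [0, 0, -0.08, 0, 0, 0],
    [0, 0, -0.15, 0, 0, 0],
    [0, 0, -0.22, 0, 0, 0],
    [0, 0, -0.28, 0, 0, 0]
  ]
}}

```text
clock: 7.05
tcp_pos: [0.4924, 0.1192, 0.1816]
orientation: [3.087, 0.581, 0.002]
contact_force: [-0.1, 0.3, -4.7]
grip_width: 0.0487
gripper_force: 22.9
```

Request:
{"method": "apply_moves", "body": {
  "rows": [
    [0, 0, -0.1, 0, 0, 0],
    [0, 0, -0.2, 0, 0, 0],
    [0, 0, -0.3, 0, 0, 0],
    [0, 0, -0.4, 0, 0, 0],
    [0, 0, -0.5, 0, 0, 0]
  ]
}}

```text
clock: 7.68
tcp_pos: [0.4917, 0.1192, 0.3065]
orientation: [3.087, 0.581, 0.0]
contact_force: [0.7, -0.0, -4.6]
grip_width: 0.0488
gripper_force: 22.8
```

```bash
python3 - <<'E'
from h import *
f=r.grab_frame('side'); o=r.get_obs();save(f,'s2.png')
print(o['joints'].round(3),o['tcp_pos'],o['gripper_force'],o['contact_force'],o['moment'])
E
```

```text
[ 0.154  0.172 -0.579  1.821  0.103  1.173 -1.657] [0.49335044 0.11994364 0.30994248] 22.881283164024353 [ 1.27425254  0.30178095 -0.61042173] [ 0.04784615 -0.0102133   0.00012357]
```

View pics/s2.png

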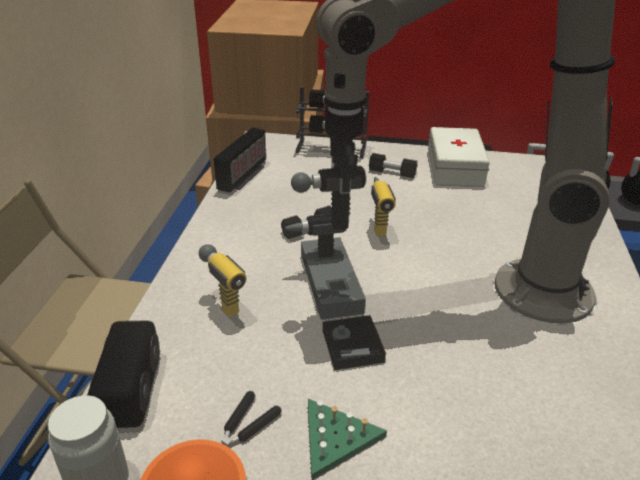

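The massager is held upright with its foot clear above the dock, and the other is still in its well. Next I tilt about world −y so the handle swings toward the chair, moving forward and up as it turns.

Request:
{"method": "apply_moves", "body": {
  "rows": [
    [0.06, 0.023, -0.05, -0.028, 0.072, 0],
    [0.12, 0.046, -0.1, -0.056, 0.145, 0],
    [0.18, 0.07, -0.15, -0.085, 0.217, 0],
    [0.24, 0.093, -0.2, -0.113, 0.29, 0],
    [0.3, 0.116, -0.24, -0.141, 0.362, 0]
  ]
}}

```text
clock: 8.35
tcp_pos: [0.5722, 0.1194, 0.3654]
orientation: [2.843, 0.535, 0.9]
contact_force: [0.2, -0.8, -4.5]
grip_width: 0.049
gripper_force: 22.9
```

```bash
cat >> h.py <<'E'
def rep():
    o=r.get_obs();M=R.from_rotvec(o['orientation']).as_matrix()
    print(o['clock'],o['joints'].round(3),o['tcp_pos'].round(3),o['gripper_force'],o['grip_width'],'toolz',M[:,2].round(3))
    print('world -y in tool',(M.T@[0,-1,0]).round(3),'x',(M.T@[1,0,0]).round(3),'z',(M.T@[0,0,1]).round(3))
E
python3 -c "
from h import *
rep()"
```

```text
8.35 [ 0.155 -0.031 -0.585  2.026  0.402  0.613 -1.901] [0.572 0.119 0.365] 22.87585884332657 0.04896697954692561 toolz [ 0.576 -0.    -0.818]
world -y in tool [-0.364  0.932  0.   ] x [0.762 0.297 0.576] z [ 0.536  0.209 -0.818]
```

Request:
{"method": "apply_moves", "body": {
  "rows": [
    [0.13, 0.05, 0, -0.028, 0.072, 0],
    [0.26, 0.1, 0, -0.056, 0.145, 0],
    [0.38, 0.15, 0, -0.085, 0.217, 0],
    [0.51, 0.2, 0, -0.113, 0.29, 0],
    [0.64, 0.25, 0, -0.141, 0.362, 0]
  ]
}}

```text
clock: 8.98
tcp_pos: [0.6909, 0.1224, 0.4241]
orientation: [2.485, 0.512, 1.426]
contact_force: [0.0, 1.4, -7.8]
grip_width: 0.0489
gripper_force: 23.0
```

```bash
python3 -c "
from h import *
rep()
f=r.grab_frame('side');save(f,'s3.png')"
```

```text
8.975 [ 0.443  0.113 -0.937  2.027  1.526  0.495 -2.848] [0.691 0.122 0.424] 22.972573935985565 0.04886653895133522 toolz [ 0.866 -0.025 -0.5  ]
world -y in tool [-0.409  0.912  0.025] x [0.465 0.184 0.866] z [ 0.785  0.366 -0.5  ]
```

View pics/s3.png

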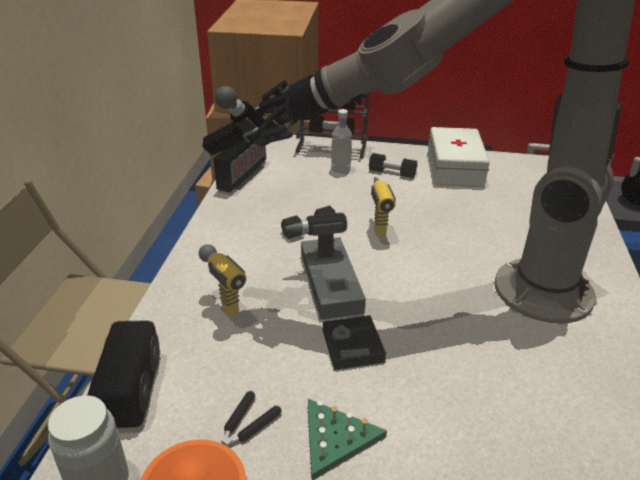

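The handle is about 30° below level and points to the chair, firmly held. q7 is near its limit, so I'll let the arm settle and check.

Request:
{"method": "apply_moves", "body": {
  "rows": [
    [0, 0, 0, 0, 0, 0.05],
    [0, 0, 0, 0, 0, 0.1],
    [0, 0, 0, 0, 0, 0.15],
    [0, 0, 0, 0, 0, 0.15]
  ]
}}

```text
clock: 9.52
tcp_pos: [0.6919, 0.1161, 0.4331]
orientation: [2.633, 0.221, 1.478]
contact_force: [0.2, 0.3, -4.5]
grip_width: 0.0485
gripper_force: 23.2
```

```bash
python3 -c "
from h import *
rep()"
```

```text
9.525 [ 0.17   0.063 -0.623  2.015  1.374  0.44  -2.957] [0.692 0.116 0.433] 23.24141353368759 0.048540465059978735 toolz [ 0.855 -0.028 -0.518]
world -y in tool [-0.182  0.983  0.028] x [0.514 0.071 0.855] z [ 0.838  0.17  -0.518]
```

Request:
{"method": "apply_moves", "body": {
  "rows": [
    [0, 0, 0, 0, 0, -0.08],
    [0, 0, 0, 0, 0, -0.16],
    [0, 0, 0, 0, 0, -0.24],
    [0, 0, 0, 0, 0, -0.32],
    [0, 0, 0, 0, 0, -0.4]
  ]
}}

```text
clock: 10.15
tcp_pos: [0.6911, 0.1201, 0.4323]
orientation: [2.234, 0.955, 1.242]
contact_force: [-0.3, -0.0, -4.8]
grip_width: 0.0489
gripper_force: 23.2
```

```bash
python3 -c "
from h import *
rep()"
```

```text
10.15 [ 0.168  0.064 -0.628  2.016  1.376  0.441 -2.325] [0.691 0.12  0.432] 23.213500678539276 0.04889311988426625 toolz [ 0.855 -0.023 -0.519]
world -y in tool [-0.732  0.681  0.023] x [0.368 0.366 0.855] z [ 0.574  0.634 -0.519]
```

Request:
{"method": "apply_moves", "body": {
  "rows": [
    [0.015, 0.015, 0.035, -0.025, 0.023, 0],
    [0.03, 0.03, 0.07, -0.05, 0.046, 0],
    [0.045, 0.045, 0.1, -0.075, 0.07, 0],
    [0.06, 0.06, 0.13, -0.1, 0.095, 0],
    [0.07, 0.07, 0.17, -0.122, 0.114, 0]
  ]
}}

```text
clock: 10.78
tcp_pos: [0.7379, 0.1227, 0.4265]
orientation: [2.013, 0.873, 1.468]
contact_force: [0.5, 2.4, -9.4]
grip_width: 0.0489
gripper_force: 23.3
```

Request:
{"method": "apply_moves", "body": {
  "rows": [
    [0, 0, 0, 0, 0, 0],
    [0, 0, 0, 0, 0, 0],
    [0, 0, 0, 0, 0, 0],
    [0, 0, 0, 0, 0, 0],
    [0, 0, 0, 0, 0, 0]
  ]
}}

```text
clock: 11.4
tcp_pos: [0.7388, 0.1226, 0.4287]
orientation: [2.012, 0.869, 1.472]
contact_force: [-0.0, -0.4, -4.8]
grip_width: 0.0486
gripper_force: 23.3
```

```bash
python3 -c "
from h import *
rep()
f=r.grab_frame('side');save(f,'s4.png')
rep()"
```

```text
11.4 [ 0.44   0.269 -0.987  2.067  2.136  0.716 -2.927] [0.739 0.123 0.429] 23.257917165756226 0.048605567938374464 toolz [ 0.956 -0.022 -0.294]
world -y in tool [-0.739  0.673  0.022] x [0.213 0.203 0.956] z [ 0.639  0.711 -0.294]
11.45 [ 0.441  0.27  -0.987  2.067  2.136  0.716 -2.927] [0.739 0.122 0.429] 23.257910907268524 0.04889855019071467 toolz [ 0.956 -0.022 -0.294]
world -y in tool [-0.739  0.673  0.022] x [0.213 0.203 0.956] z [ 0.639  0.711 -0.294]
```

View pics/s4.png

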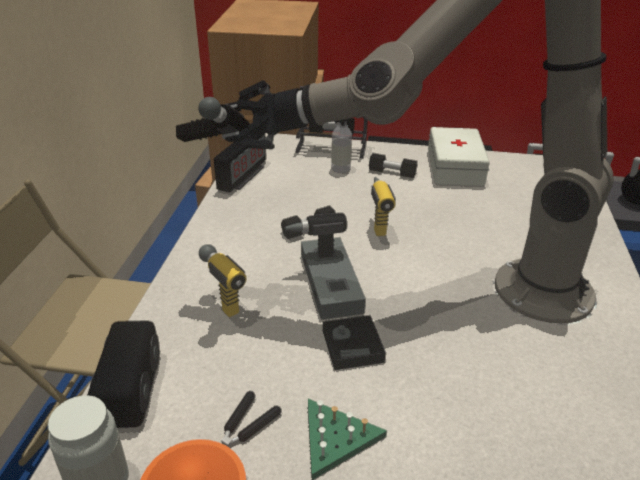

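The handle points to the chair, 17° below level and about 0.4 m up, steady at about 23 N per finger. The other massager stands in its well, so I'm handing in.

```bash
python3 -c "
from bench import r
print(r.hand_in())"
```

```text
the job is handed in; nothing more can be done
None
```

I handed the job in at about 11.5 s with the ball-head massager held up steady, gripped at about 23 N a finger. Its handle points to the chair about 17° below level, roughly 0.4 m above the table, and the other massager is still standing in the dock; the hand-in returned no verdict.

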